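# Tip baffle plates out of their tray, rack them and start the dryer

## Task

Take every baffle plate out of the grey tray - they lie flush, so press down a plate's far end to tip it up, then take it by the raised end - and stand each one on its short end, fully down in a slot of its own in the white drying rack. Press the empty rocking floors of the tray level again, and when all the plates are in, press the start button fully and let it go. Leave the other things on the bench where they are.

Things in the scene. Friction and masses are not known exactly. Their poses are not given: they have to be found in the camera images.
- plate1_mid (a point): Flat aluminium baffle plate with four dark dots, 140 x 60 x 8 mm, 0.18 kg; the point is its centre. x runs along the 140 mm length, y along the width, z normal to the faces; in the tray x, y, z are near the tray's. Starts flush in recess 1, its two short ends 70 mm either side of the recess centre. None from the start if absent today.
- nest1 (a point): Centre of recess 1 at the level of the tray top (70 mm above the bench); axes as the tray's. 2 mm gaps round the plate. A steel rocking floor, 44 mm wide, lies under the plate, hinged along y at x = +28, z = -16 mm from here; it reaches from 40 mm before the hinge to 51 mm beyond, with a toe that stops the plate sliding off. The outer near 58 mm of a raised plate is free on both faces.
- rocker1 (a joint): Tilt of the rocking floor of recess 1, and of the plate on it: 0 rad level, stop at 1.25 rad. Grows as the far (+x) end of the plate is pressed down (6 to 12 N), which raises its near (-x) end; stays where it is left (friction 0.13 N m). Empty, it is put level by pushing its raised end over towards the near side and down (5 N); level, its bare top lies 8 mm below the tray top.
- plate2_mid (a point): Flat aluminium baffle plate with four dark dots, 140 x 60 x 8 mm, 0.18 kg; the point is its centre. x runs along the 140 mm length, y along the width, z normal to the faces; in the tray x, y, z are near the tray's. Starts flush in recess 2, its two short ends 70 mm either side of the recess centre. None from the start if absent today.
- nest2 (a point): Centre of recess 2 at the level of the tray top (70 mm above the bench); axes as the tray's. 2 mm gaps round the plate. A steel rocking floor, 44 mm wide, lies under the plate, hinged along y at x = +28, z = -16 mm from here; it reaches from 40 mm before the hinge to 51 mm beyond, with a toe that stops the plate sliding off. The outer near 58 mm of a raised plate is free on both faces.
- rocker2 (a joint): Tilt of the rocking floor of recess 2, and of the plate on it: 0 rad level, stop at 1.25 rad. Grows as the far (+x) end of the plate is pressed down (6 to 12 N), which raises its near (-x) end; stays where it is left (friction 0.13 N m). Empty, it is put level by pushing its raised end over towards the near side and down (5 N); level, its bare top lies 8 mm below the tray top.
- plate3_mid (a point): Flat aluminium baffle plate with four dark dots, 140 x 60 x 8 mm, 0.18 kg; the point is its centre. x runs along the 140 mm length, y along the width, z normal to the faces; in the tray x, y, z are near the tray's. Starts flush in recess 3, its two short ends 70 mm either side of the recess centre. None from the start if absent today.
- nest3 (a point): Centre of recess 3 at the level of the tray top (70 mm above the bench); axes as the tray's. 2 mm gaps round the plate. A steel rocking floor, 44 mm wide, lies under the plate, hinged along y at x = +28, z = -16 mm from here; it reaches from 40 mm before the hinge to 51 mm beyond, with a toe that stops the plate sliding off. The outer near 58 mm of a raised plate is free on both faces.
- rocker3 (a joint): Tilt of the rocking floor of recess 3, and of the plate on it: 0 rad level, stop at 1.25 rad. Grows as the far (+x) end of the plate is pressed down (6 to 12 N), which raises its near (-x) end; stays where it is left (friction 0.13 N m). Empty, it is put level by pushing its raised end over towards the near side and down (5 N); level, its bare top lies 8 mm below the tray top.
- tray: Fixed grey press-to-tip tray, 194 (x) x 250 (y) x 70 mm tall, origin at the centre of its underside, x away from the robot (within 0.25 rad), z up. Three recesses in a row, centres at y = -80, 0, 80 mm. Under the far end of each plate is an open well, 66 mm deep, 65 mm wide, its far wall 81 mm (+x) from the recess centre; a finger pressing about 62 mm (+x) from the centre sinks into it.
- rack: Loose drying rack, white block on a dark base, 190 (x) x 92 (y) x 58 mm tall, 1.2 kg, origin at the centre of its underside, x away from the robot (within 0.3 rad), z up. Four slots in a row at x = -66, -22, 22, 66 mm, each 13 mm wide (x), 66 mm long (y), 50 mm deep. A plate stands in one on a short end, faces towards +-x, its centre then 78 mm above the underside.
- slot1 (a point): Centre of the mouth of rack slot 1 (58 mm above the rack's underside); axes as the rack's.
- slot2 (a point): Centre of the mouth of rack slot 2 (58 mm above the rack's underside); axes as the rack's.
- slot3 (a point): Centre of the mouth of rack slot 3 (58 mm above the rack's underside); axes as the rack's.
- slot4 (a point): Centre of the mouth of rack slot 4 (58 mm above the rack's underside); axes as the rack's.
- start_top (a point): Top of the round grey push button (36 mm dia) on the fixed white start box (80 x 70 x 50 mm); pushed straight down.
- start (a joint): Travel of the start button: 0 m out, 0.006 m fully down; springs back, 5 N at full travel.
- media_mid (a point): Bystander, loose: upright plastic bottle, 66 dia x 150, blue cap; point at or near its middle. To be left alone.
- beaker_mid (a point): Bystander, loose: open glass beaker, 72 dia x 90; point at or near its middle. To be left alone.
- jar_mid (a point): Bystander, loose: squat jar with white lid, 70 dia x 80; point at or near its middle. To be left alone.
- tipbox_mid (a point): Bystander, loose: closed blue box 120 x 85 x 55; point at or near its middle. To be left alone.
- clampring_mid (a point): Bystander, loose: flat steel ring, 68 dia x 14; point at or near its middle. To be left alone.
- driver_mid (a point): Bystander, loose: screwdriver lying flat; point at or near its middle. To be left alone.
- spanner_mid (a point): Bystander, loose: open-ended spanner lying flat; point at or near its middle. To be left alone.
Mind the look-alikes: they are no part of the job. Leave any pink or red look-alike of the part that bears plate2_mid alone.

How it is judged (in metres and radians):
On the way, in this order (a step that is already met when the one before it is completed fails the run):
1. every plate present stands fully down in a slot of the rack, released (x of plate1_mid in the frame of rack between -0.078 and 0.078 m and y of plate1_mid in the frame of rack between -0.015 and 0.015 m and z of plate1_mid in the frame of rack between 0.068 and 0.085 m and angle between the x axis of each of plate1_mid, plate2_mid, plate3_mid and the z axis of rack, either way round below 0.2 rad and angle between the z axis of each of plate1_mid, plate2_mid, plate3_mid and the x axis of rack, either way round below 0.25 rad and contact force between the fingers and plate1 below 0.1 N and x of plate2_mid in the frame of rack between -0.078 and 0.078 m and y of plate2_mid in the frame of rack between -0.015 and 0.015 m and z of plate2_mid in the frame of rack between 0.068 and 0.085 m and contact force between the fingers and plate2 below 0.1 N and x of plate3_mid in the frame of rack between -0.078 and 0.078 m and y of plate3_mid in the frame of rack between -0.015 and 0.015 m and z of plate3_mid in the frame of rack between 0.068 and 0.085 m and contact force between the fingers and plate3 below 0.1 N), for 0.3 s.
2. after that, the start button is pressed at least 4.5 mm down (value of joint start above 0.0045 m), for 0.05 s.
At the end, for the whole second after the job is handed in: Every plate present stands on a short end, bottomed in a rack slot (centre 68 to 85 mm above the rack's underside, upright within 0.2 rad, square to the slot within 0.25 rad), released and at rest; rocking floors level within 0.15 rad; rack upright; button out again (all of step 1 and linear speed of each of plate1, plate2, plate3 below 0.04 m/s and value of joint each of rocker1, rocker2, rocker3 below 0.15 rad and angle between rack's own z axis and vertical below 0.1 rad and value of joint start below 0.002 m); the robot touches nothing.
It fails at once if one of the other things on the bench is pushed more than 50 mm away (distance of any of media_mid, beaker_mid, jar_mid, tipbox_mid, clampring_mid, driver_mid, spanner_mid from where it was at the start of the episode above 0.05 m).
It fails at once if the bottle, beaker or jar is knocked over (angle between any of media_mid, beaker_mid, jar_mid's own z axis and vertical above 0.6 rad).
Of plate1, plate2, plate3 only 2 to 3 are there at a start; the rules pass over those that are not, and their reading is None.
At some moment in a run one of rack may be knocked a few centimetres aside while the robot is not near it.
It also fails if it takes over 210 s, if anything falls off the work surface, if the arm or the gripper's body presses on something with over 40 N, if the wrist force passes 120 N, or if a joint passes its speed limit or range.

## Robot

A 7-joint arm with a two-finger parallel gripper is mounted at the origin on the work surface. World frame = base frame: x ahead of the robot, y to its left, z up, the work surface at z = 0. Lengths are in m, angles in degrees, forces in N, time in s.
With the tool pointing down it reaches from about 0.35 to 0.9 m from the base axis. Payload 19.9 kg.
Tool frame: the origin (TCP) lies on the front face of the gripper's body, between the roots of the fingers; the fingertips stand 97 mm ahead of it and the grasp point (between the pads) lies 78 mm ahead of it (finger_overhang is the z of the fingertips in the tool frame, in m); z points along the fingers, y is the line along which they close (so a half turn about z gives the same grasp; the last joint's range is limited). The gripper opens to 94 mm and grips with 3 to 60 N. Pads are 16 mm wide; open, the fingers measure 119 mm over their backs; the gripper's body (75 mm by 177 mm) begins 78 mm behind the grasp point.
Start: joints at [61.965, 23.915, -0.59, 92.452, 0.269, 63.638, -3.037], TCP at [0.271, -0.563, 0.303] pointing down, gripper open.
Joint ranges: [-161.28, 161.28], [-22.2, 115.67], [-73.04, 71.86], [3.21, 147.25], [-68.34, 248.33], [10.77, 114.83], [-161.83, 161.83]. Speed limits (degrees/s): [108.29, 108.29, 136.94, 136.94, 172.46, 172.46, 172.46].

## Interface

Orientations are given as a 3x3 rotation matrix whose columns are the frame's x, y, z axes.
In Python, from workcell import get_obs, camera, camera_info, job_done, spot_in, finger_overhang gives the robot as it stands.
- The arm moves only by the tool servo_tool, never from a script. Its argument "series" is a list that holds one entry, the list of rows, each a list of 4 numbers: the shift along the world's x, y, z in m, then the turn about the world's z in degrees. A call has 1 to 20 rows; each row shifts and turns the commanded pose from where the row before left it; what a row does not reach is not made up. A row lasts 1/12 s, in which the tool goes at most 41.7 mm and 7.16 degrees, less where a joint would pass 70% of its speed; a pose out of reach is approached as far as the arm can. A call is refused whole if a number of a shift passes 0.0417 or a number of a turn 7.16, either way. A call with a gripper value outside its range is refused whole. "jaw" is the opening, from 0 (shut) to 1 (fully open), set as the call begins (left out, the last holds). The fingers move at their own pace and stop on an object; "newtons" is the grip in N (left out, the last holds). Time passes only in rows, so rows that do not move let the fingers close. It gives the time, the measured TCP pose, the force, the opening and the grip force at its end, in the units of the state.
- get_obs(): the state, without advancing time (a new reading comes with each control period).
- camera(name): name is "scene" or "top" or "wrist"; returns (picture, depth): 384x512x3 uint8, red, green, blue; 384x512 float32, m along the optical axis (not along the pixel's ray), 0 where there is no reading.
- camera_info(name): a dict with "mtx" (3x3 intrinsics, pixels), "dist" ([k1, k2, p1, p2, k3] as OpenCV has them; the pictures are not rectified), "T" (4x4, takes a point from camera to world coordinates); the wrist camera has in their place "tool_from_camera" (4x4, takes a point from camera to tool coordinates, whose origin is the TCP and whose axes are the flange's). Camera axes: x right, y up, looking along -z (the intrinsics and any distortion apply to the point x, -y, -z); pixel columns grow to the right and rows downward; lengths in m; the calibration is good to about 2 mm. A picture is of the moment at which its call begins: read the wrist's pose just before it. camera_info takes no time and is no camera call.
- job_done(): hands the job in; it is judged then, once.
Trained networks look in the newest picture that a camera, given by its name, has taken for a name from the list of things; names that differ only in an ending like _2 or _b are one class to them, and where a whole thing is asked for, a point or a joint stands for the part that bears it (a point fixed in the world has none). Each returns a list of dicts, best first, with "conf" (0 to 1); they miss things now and then, are a little off and sometimes report something else, mostly with a low value. They report only what shows in the picture. A call takes as long as a camera call. They do not tell look-alikes from the thing itself.
- spot_in(camera, thing): "rect" ([centre column, centre row, width, height] in pixels, round what is visible of it).
The state is a dict: "time_s": time; "joint_pos": joint angles; "qd": joint speeds; "joint_efforts": joint torques, N m; "tcp_pos": TCP position; "orientation": TCP orientation; "contact_force": force on the tool from outside, world axes, zero at the start; "wrist_torque": the same for the moment, N m; "grip_width": finger opening in m; "gripper_force": force on a finger pad.
Only numpy, scipy, OpenCV 4.12 (cv2) and the standard library are available. Lean on these libraries where they do the work, as an engineer would, in place of code of your own. Each camera call takes 0.05 s, during which the arm holds its last target. There are 200 camera calls.

## Working session

There is one attempt and no reset: what is moved stays moved. The work goes in short steps, Python scripts to look and compute and a tool call to move; the robot and the scene stay as the last step left them, time stands still between calls to the robot, and variables do not carry over. Pictures are saved under pics/ and viewed, at most 14 in all, crops included, and the job is handed in when it is done.

Besides the shell and the picture viewer there is one more tool, called in YAML: its name, and indented under it one key for each argument. servo_tool: Moves the arm, as the interface text tells. Its arguments: {"type":"object","properties":{"series":{"type":"array","items":{"type":"array","items":{"type":"array","items":{"type":"number"}}}},"jaw":{"type":"number"},"newtons":{"type":"number"}},"required":["series"]}

```bash
ls; mkdir -p pics; cat > h.py <<'E'
import numpy as np, cv2
from workcell import *
def cam(name):
    o=get_obs(); p,d=camera(name); i=camera_info(name)
    if 'T' in i: T=np.array(i['T'])
    else:
        W=np.eye(4);W[:3,:3]=o['orientation'];W[:3,3]=o['tcp_pos'];T=W@np.array(i['tool_from_camera'])
    return p,d,np.array(i['mtx'],float),np.array(i['dist'],float),T
def w(uv,z,K,D,T):  # depth array or values -> world
    uv=np.asarray(uv,float).reshape(-1,1,2); n=cv2.undistortPoints(uv,K,D)[:,0]
    z=np.broadcast_to(z,(len(n),)); P=np.c_[n[:,0]*z,-n[:,1]*z,-z]
    return P@T[:3,:3].T+T[:3,3]
def cloud(c):
    p,d,K,D,T=c; h,ww=d.shape; u,v=np.meshgrid(np.arange(ww),np.arange(h))
    W=w(np.c_[u.ravel(),v.ravel()],d.ravel(),K,D,T).reshape(h,ww,3); W[d==0]=np.nan; return W
def proj(P,c):
    p,d,K,D,T=c; q=(np.atleast_2d(P)-T[:3,3])@T[:3,:3]; q=q*[1,-1,-1]
    return cv2.projectPoints(q.reshape(-1,1,3),np.zeros(3),np.zeros(3),K,D)[0][:,0]
def save(p,f): cv2.imwrite(f,cv2.cvtColor(p,cv2.COLOR_RGB2BGR))
E
python3 - <<'E'
from h import *
a=cam('scene');A=cloud(a)
b=cam('top');B=cloud(b)
print(get_obs()['time_s'],finger_overhang)
np.savez('t0',b=b[0],d=b[1])
save(a[0],'pics/s.png');save(cv2.resize(b[0],(800,600)),'pics/t.png')
for n in ['tray','rack','plate1_mid','nest1','plate2_mid','start_top','media_mid','beaker_mid','jar_mid','tipbox_mid','clampring_mid','driver_mid','spanner_mid']:
    for r in spot_in('top',n)[:4]:
        x=r['rect'];u,v=int(x[0]),int(x[1]); print(n,round(r['conf'],2),np.round(x),np.round(B[min(v,383),min(u,511)],3))
E
```

```text
pics
0.1 0.0972
tray 0.56 [209. 195.  69.  62.] [0.532 0.255 0.07 ]
rack 0.82 [334. 196.  32.  56.] [ 0.538 -0.241  0.049]
plate1_mid 0.54 [228. 186.  14.  25.] [0.567 0.182 0.063]
nest1 0.97 [208. 194.  66.  54.] [0.537 0.26  0.067]
plate2_mid 0.7 [118. 190.  26.  35.] [0.547 0.634 0.017]
plate2_mid 0.64 [208. 194.  22.  33.] [0.532 0.259 0.071]
plate2_mid 0.57 [101. 238.  31.  29.] [0.351 0.697 0.001]
start_top 0.47 [272. 200.   4.   9.] [0.518 0.007 0.068]
media_mid 0.59 [277. 147.  18.  19.] [ 0.723 -0.004  0.107]
media_mid 0.44 [334. 196.  30.  55.] [ 0.538 -0.241  0.049]
beaker_mid 0.65 [341. 243.  17.  17.] [ 0.353 -0.278  0.003]
jar_mid 0.58 [396. 235.  17.  18.] [nan nan nan]
driver_mid 0.63 [154. 204.  18.  25.] [0.493 0.486 0.02 ]
spanner_mid 0.55 [207. 193.  68.  50.] [0.537 0.264 0.062]
```

View pics/s.png

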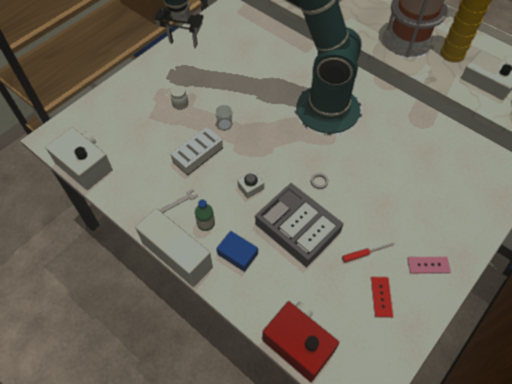

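View pics/t.png

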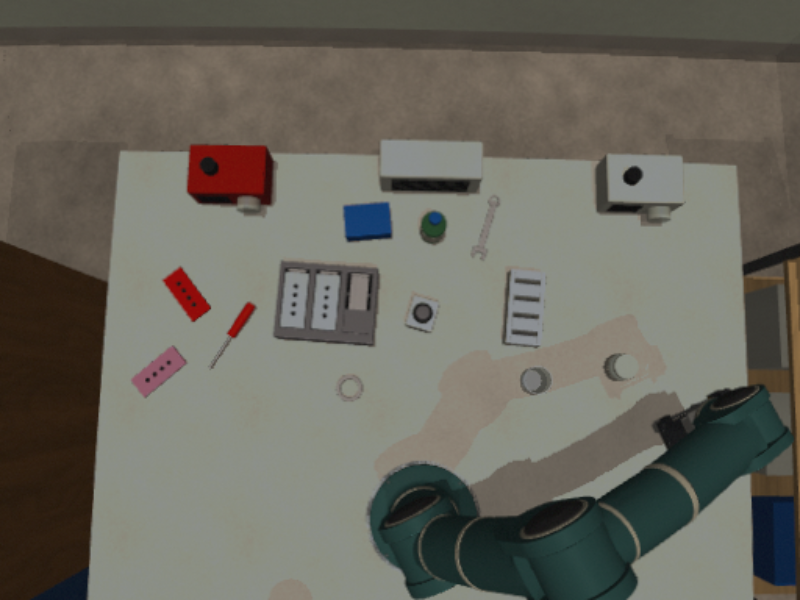

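The top view (800x600) shows the tray at (327,303) with two aluminium plates, at (293,300) and (326,300). The right-hand recess at (360,300) is empty. The rack is at (525,307) and the start button at (422,312).

Possible confusions for the plates are the red one at (187,293), the pink one at (158,371) and the bare rocking floor at (358,293). I choose the two plates inside the tray, which should be recesses 2 and 3.

```bash
python3 - <<'E'
from h import *
np.set_printoptions(suppress=True,precision=4)
o=get_obs();print(o['orientation'],o['tcp_pos'],o['joint_pos'],o['contact_force'])
print(np.array(camera_info('wrist')['tool_from_camera']),camera_info('wrist')['mtx'])
b=np.load('t0.npz');i=camera_info('top');c=(b['b'],b['d'],np.array(i['mtx'],float),np.array(i['dist'],float),np.array(i['T']))
B=cloud(c)
for nm,(x0,x1,y0,y1,z0,z1) in dict(tray=(.4,.66,.1,.42,.055,.09),rack=(.4,.68,-.33,-.15,.045,.09),btn=(.42,.6,-.06,.08,.04,.09)).items():
    m=(B[...,0]>x0)&(B[...,0]<x1)&(B[...,1]>y0)&(B[...,1]<y1)&(B[...,2]>z0)&(B[...,2]<z1)
    P=B[m]; print(nm,m.sum(),cv2.minAreaRect(P[:,:2].astype(np.float32)*1000),np.median(P[:,2]))
E
```

```text
[[ 0.9014  0.433  -0.0001]
 [ 0.433  -0.9014  0.0001]
 [-0.     -0.0001 -1.    ]] [ 0.2706 -0.5634  0.3026] [61.9642 23.9138 -0.5893 92.4525  0.2679 63.6393 -3.0369] [-0.6661  0.1253 -0.8862]
[[ 0.      0.9701  0.2427  0.0698]
 [ 1.      0.0002 -0.0009  0.0005]
 [-0.0009  0.2427 -0.9701 -0.0828]
 [ 0.      0.      0.      1.    ]] [[338.5704   0.     249.9274]
 [  0.     338.5704 193.933 ]
 [  0.       0.       1.    ]]
tray 2879 ((537.603759765625, 259.41754150390625), (248.27073669433594, 194.85650634765625), 86.80225372314453) 0.06811219492976317
rack 942 ((537.588623046875, -247.62368774414062), (95.13562774658203, 191.49520874023438), 86.23779296875) 0.05716982112184543
btn 346 ((516.7976684570312, 15.980106353759766), (69.39663696289062, 79.3369140625), 74.79137420654297) 0.052627889321353316
```

servo_tool:
  series:
    - [[0.0207,0.0231,0.007,-2.1],[0.0207,0.0231,0.007,-2.1],[0.0207,0.0231,0.007,-2.1],[0.0207,0.0231,0.007,-2.1],[0.0207,0.0231,0.007,-2.1],[0.0207,0.0231,0.007,-2.1],[0.0207,0.0231,0.007,-2.1],[0.0207,0.0231,0.007,-2.1],[0.0207,0.0231,0.007,-2.1],[0.0207,0.0231,0.007,-2.1],[0.0207,0.0231,0.007,-2.1],[0.0207,0.0231,0.007,-2.1],[0.0207,0.0231,0.007,-2.1],[0.0207,0.0231,0.007,-2.1],[0,0,0,0],[0,0,0,0]]
  jaw: 0

```text
time_s: 2.08
tcp_pos: [0.5613, -0.2384, 0.4007]
orientation: [[0.998, -0.062, 0.0], [-0.062, -0.998, 0.0], [0.0, -0.0, -1.0]]
contact_force: [-1.0, -1.5, -0.8]
grip_width: 0.0006
gripper_force: 0.0
```

```bash
python3 - <<'E'
from h import *
np.set_printoptions(suppress=True,precision=4)
o=get_obs();print(o['time_s'],o['orientation'][0],o['tcp_pos'],o['joint_pos'])
c=cam('wrist');np.savez('rk',*c);save(c[0],'pics/rk.png')
E
```

```text
2.0833 [ 0.9981 -0.0622  0.0004] [ 0.5613 -0.2384  0.4007] [ 25.7533  18.459   -7.3016  87.4088   2.3713  74.2693 -75.3827]
```

servo_tool:
  series:
    - [[0,0.0385,0,0],[0,0.0385,0,0],[0,0.0385,0,0],[0,0.0385,0,0],[0,0.0385,0,0],[0,0.0385,0,0],[0,0.0385,0,0],[0,0.0385,0,0],[0,0.0385,0,0],[0,0.0385,0,0],[0,0.0385,0,0],[0,0.0385,0,0],[0,0.0385,0,0],[0,0,0,0],[0,0,0,0]]

```text
time_s: 3.38
tcp_pos: [0.5602, 0.2612, 0.4]
orientation: [[0.998, -0.063, -0.001], [-0.063, -0.998, -0.0], [-0.001, 0.0, -1.0]]
contact_force: [1.0, -0.2, -0.7]
grip_width: 0.0007
gripper_force: 0.0
```

```bash
python3 - <<'E'
from h import *
np.set_printoptions(suppress=True,precision=4)
o=get_obs();print(o['time_s'],o['orientation'][0],o['tcp_pos'],o['joint_pos'])
c=cam('wrist');np.savez('ty',*c);save(c[0],'pics/ty.png')
E
```

```text
3.3833 [ 0.998  -0.0632 -0.0009] [0.5602 0.2612 0.4   ] [ -11.2232   20.5868  -22.1625   85.7875    7.8594   75.2144 -127.7421]
```

View pics/rk.png

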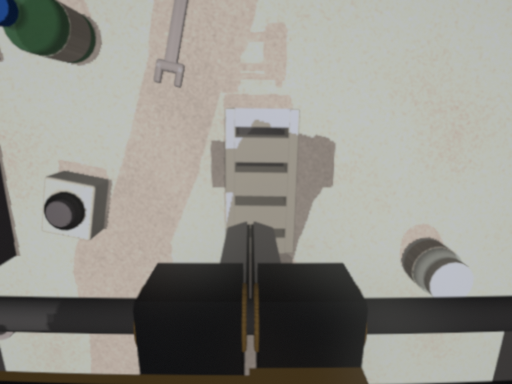

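View pics/ty.png

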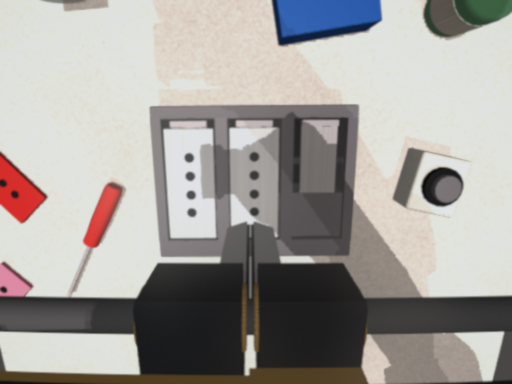

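Both pictures agree with my choice. In the tray view, plates 3 and 2 are at (190,185) and (254,178), and recess 1 at (320,170) is empty with its floor looking level. In the rack view, the four slots are at columns 260–280 and rows 132–233. Next I measure these.

```bash
cat >> h.py <<'E'
def rect(C,x0,x1,y0,y1,z0,z1):
    m=(C[...,0]>x0)&(C[...,0]<x1)&(C[...,1]>y0)&(C[...,1]<y1)&(C[...,2]>z0)&(C[...,2]<z1)
    return m,cv2.minAreaRect(C[m][:,:2].astype(np.float32)*1000),np.median(C[m][:,2])
def ld(f):
    a=np.load(f+'.npz'); return tuple(a['arr_%d'%i] for i in range(5))
E
python3 - <<'E'
from h import *
np.set_printoptions(suppress=True,precision=4)
c=ld('ty');C=cloud(c)
m,r,z=rect(C,.4,.66,.1,.42,.06,.08);print('tray',r,z)
g=c[0].astype(int).min(2)
# fingertip check
print('tip px',proj(np.r_[0.5602,.2612,.4-.0972],c))
# plates: bright pixels on tray top
ys,xs=np.where((g>150)&m); 
lab=cv2.connectedComponentsWithStats(((g>110)&m).astype(np.uint8))
for s,ce in zip(lab[2],lab[3]):
    if s[4]>400: print(s,ce, rect(np.where((lab[1]==list(lab[2][:,4]).index(s[4]))[...,None],C,np.nan),0,1,-1,1,0,1)[1:])
# dark dots on plates
for (u0,u1,v0,v1) in [(170,212,140,225),(235,272,140,225)]:
    sub=(g[v0:v1,u0:u1]<60).astype(np.uint8); n,l,s,ce=cv2.connectedComponentsWithStats(sub)
    q=[k+[u0,v0] for k,t in zip(ce[1:],s[1:]) if 15<t[4]<150]
    for k in q: print('dot',k,w([k],0,c[2],c[3],c[4])*0 + C[int(k[1]),int(k[0])])
print('floor1 z', [C[v,320].round(4) for v in (130,150,170,190)], 'recess near',C[215,315])
c=ld('rk');C=cloud(c)
m,r,z=rect(C,.4,.68,-.33,-.15,.05,.07);print('rack',r,z)
g=c[0].astype(int).min(2)
# slot dark boxes via intersection at z=.058
dark=((g<95)).astype(np.uint8); dark[:, :225]=0; dark[:,300:]=0; dark[:110]=0; dark[245:]=0
n,l,s,ce=cv2.connectedComponentsWithStats(dark)
for i in range(1,n):
    if s[i][4]>60: print(s[i],ce[i])
E
```

```text
tray ((538.3887939453125, 256.6413879394531), (250.67282104492188, 193.17855834960938), 86.75228881835938) 0.07032929974447336
tip px [[248.7429 236.7864]]
[     0      0    512    384 180512] [258.6675 193.2077] (((475.6875915527344, 258.2967529296875), (862.3038330078125, 604.3252563476562), 84.84353637695312), np.float64(0.0019353857559886167))
[  149   105   210   152 15350] [215.3289 173.2676] (((538.3887939453125, 256.6413879394531), (250.67282104492188, 193.17855834960938), 86.75228881835938), np.float64(0.0705811417404085))
[303 120  36  25 586] [323.3549 129.4403] (((597.7556762695312, 172.72901916503906), (42.622581481933594, 29.45756721496582), 86.59861755371094), np.float64(0.0636077537867514))
dot [254.04 156.4 ] [[0.5746 0.2544 0.0722]]
dot [254.     174.8261] [[0.5522 0.2558 0.0714]]
dot [254.     193.8261] [[0.5279 0.2572 0.0706]]
dot [254.     211.2917] [[0.5046 0.2586 0.0715]]
floor1 z [array([0.6003, 0.1721, 0.0646]), array([0.5757, 0.1721, 0.0628]), array([0.5506, 0.1726, 0.0632]), array([0.5246, 0.1729, 0.0629])] recess near [0.4919 0.18   0.0641]
rack ((538.20458984375, -250.4122772216797), (92.25411987304688, 188.92893981933594), 85.60028076171875) 0.05862790443332705
[236 127  52  10 454] [261.8634 131.7467]
[236 163  51   9 436] [261.6697 166.8073]
[236 197  50   8 391] [260.7468 200.4373]
[ 225  222   60   23 1042] [252.4299 234.4741]
```

servo_tool:
  series:
    - [[0.008,-0.0016,-0.036,0],[0.008,-0.0016,-0.036,0],[0.008,-0.0016,-0.036,0],[0.008,-0.0016,-0.036,0],[0.008,-0.0016,-0.036,0],[0,0,-0.03,0],[0,0,-0.01,0],[0,0,0,0]]

```text
time_s: 4.1
tcp_pos: [0.6, 0.2502, 0.1785]
orientation: [[0.998, -0.067, -0.004], [-0.067, -0.998, -0.002], [-0.003, 0.002, -1.0]]
contact_force: [0.0, 0.9, 0.3]
grip_width: 0.0007
gripper_force: 0.0
```

servo_tool:
  series:
    - [[0,0,-0.006,0],[0,0,-0.006,0],[0,0,-0.005,0],[0,0,-0.005,0],[0,0,-0.005,0],[0,0,-0.005,0],[0,0,-0.005,0],[0,0,-0.005,0],[0,0,0,0]]

```text
time_s: 4.85
tcp_pos: [0.6023, 0.2524, 0.1398]
orientation: [[0.998, -0.066, 0.005], [-0.066, -0.998, 0.001], [0.005, -0.002, -1.0]]
contact_force: [9.5, -1.1, 0.8]
grip_width: 0.0005
gripper_force: 3.5
```

servo_tool:
  series:
    - [[0,0,-0.005,0],[0,0,-0.005,0],[0,0,-0.004,0],[0,0,-0.003,0],[0,0,0,0]]

```text
time_s: 5.27
tcp_pos: [0.6012, 0.2526, 0.1218]
orientation: [[0.998, -0.065, 0.002], [-0.065, -0.998, 0.001], [0.002, -0.001, -1.0]]
contact_force: [7.3, 0.3, 2.9]
grip_width: 0.0004
gripper_force: 3.3
```

servo_tool:
  series:
    - [[0,0,-0.003,0],[0,0,-0.002,0],[0,0,0,0]]

```text
time_s: 5.52
tcp_pos: [0.6021, 0.2527, 0.1177]
orientation: [[0.998, -0.066, 0.004], [-0.066, -0.998, 0.001], [0.004, -0.001, -1.0]]
contact_force: [8.9, -0.1, 5.4]
grip_width: 0.0003
gripper_force: 5.5
```

servo_tool:
  series:
    - [[0.001,0,0.005,0],[0,0,0.02,0],[0,0,0.04,0],[0,0,0.04,0],[0,0,0.04,0],[0,0,0.04,0],[0,0,0.04,0],[0,0,0,0],[0,0,0,0]]
  jaw: 0.8

```text
time_s: 6.27
tcp_pos: [0.6016, 0.2529, 0.3437]
orientation: [[0.998, -0.065, 0.003], [-0.065, -0.998, 0.001], [0.003, -0.001, -1.0]]
contact_force: [0.7, -0.7, 0.1]
grip_width: 0.057
gripper_force: 0.0
```

```bash
cat > tilt.py <<'E'
from h import *
import sys
np.set_printoptions(suppress=True,precision=4)
c=cam('wrist');np.savez(sys.argv[1],*c);C=cloud(c)
R=np.array([[np.cos(-.0567),-np.sin(-.0567)],[np.sin(-.0567),np.cos(-.0567)]])
L=C.copy();L[...,:2]=(C[...,:2]-[.5384,.2566])@R;L[...,2]-=.07
yn=float(sys.argv[2])
m=(abs(L[...,1]-yn)<.028)&(L[...,2]>.015)&(L[...,2]<.1)&(abs(L[...,0])<.08)
P=L[m];print(m.sum(),P.min(0),P.max(0))
if m.sum()>30:
    k,_=cv2.findHomography,0
    a=np.polyfit(P[:,2],P[:,0],1);print('x(z)',a,'tilt',np.pi/2-np.arctan(-a[0]) if a[0]<0 else a)
    for h in np.arange(.02,.09,.01):
        s=P[abs(P[:,2]-h)<.005]
        if len(s):print(h,len(s),s.mean(0),s[:,1].min(),s[:,1].max())
E
python3 tilt.py p2 0; python3 -c "
from h import *; save(ld('p2')[0],'pics/p2.png');print(get_obs()['tcp_pos'])"
```

```text
3003 [ 0.0063 -0.028   0.015 ] [0.036  0.028  0.0824]
x(z) [-0.3631  0.0413] tilt 1.2225205896178193
0.02 318 [ 0.0335 -0.0001  0.02  ] -0.027595377823080993 0.02789408973676762
0.03 342 [0.0301 0.0005 0.0301] -0.027909887908019963 0.027890813790186954
0.039999999999999994 364 [ 0.0268 -0.0005  0.0401] -0.0279755003423728 0.027864478416019446
0.049999999999999996 398 [ 0.0235 -0.0002  0.0501] -0.027878181099865187 0.027739208759613207
0.06 435 [ 0.0201 -0.0002  0.0601] -0.02798887380560852 0.02794833074811746
0.06999999999999999 473 [0.0168 0.0001 0.0702] -0.0277391045207509 0.02793205434512098
0.07999999999999999 673 [ 0.0117 -0.0003  0.0789] -0.02782562047115416 0.027965390679983698
[0.6011411  0.25258074 0.34163585]
```

View pics/p2.png

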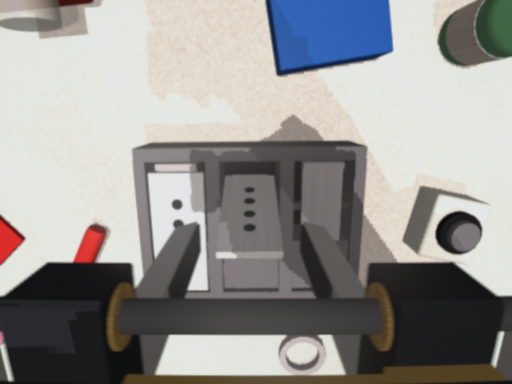

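servo_tool:
  series:
    - [[-0.0035,0.0002,0,6.97],[-0.0035,0.0002,0,6.97],[-0.0035,0.0002,0,6.97],[-0.0035,0.0002,0,6.97],[-0.0035,0.0002,0,6.97],[-0.0035,0.0002,0,6.97],[-0.0035,0.0002,0,6.97],[-0.0035,0.0002,0,6.97],[-0.0035,0.0002,0,6.97],[-0.0035,0.0002,0,6.97],[-0.0035,0.0002,0,6.97],[-0.0035,0.0002,0,6.97],[-0.003,0.0002,0,6.97],[0,0,-0.03,0],[0,0,-0.03,0],[0,0,0,0],[0,0,0,0]]

```text
time_s: 7.73
tcp_pos: [0.5557, 0.2548, 0.28]
orientation: [[0.054, 0.999, -0.004], [0.999, -0.054, -0.001], [-0.001, -0.004, -1.0]]
contact_force: [0.1, -0.0, -0.4]
grip_width: 0.075
gripper_force: 0.0
```

servo_tool:
  series:
    - [[0.0005,0.0005,-0.03,0],[0,0,-0.03,0],[0,0,-0.018,0],[0,0,0,0]]

```text
time_s: 8.07
tcp_pos: [0.5562, 0.2552, 0.2015]
orientation: [[0.055, 0.999, -0.004], [0.999, -0.055, -0.001], [-0.002, -0.004, -1.0]]
contact_force: [-0.3, 0.4, -0.5]
grip_width: 0.0752
gripper_force: 0.0
```

servo_tool:
  series:
    - [[0,0,0,0],[0,0,0,0],[0,0,0,0],[0,0,0,0],[0,0,0,0],[0,0,0,0],[0,0,0,0],[0,0,0,0]]
  jaw: 0
  newtons: 35

```text
time_s: 8.73
tcp_pos: [0.5569, 0.2556, 0.2037]
orientation: [[0.055, 0.999, -0.0], [0.999, -0.055, -0.0], [-0.0, -0.0, -1.0]]
contact_force: [-0.8, -0.1, 0.7]
grip_width: 0.0253
gripper_force: 0.2
```

servo_tool:
  series:
    - [[0,0,0,0],[0,0,0,0],[0,0,0,0],[0,0,0,0],[0,0,0,0],[0,0,0,0]]

```text
time_s: 9.23
tcp_pos: [0.5586, 0.2554, 0.2043]
orientation: [[0.055, 0.998, 0.004], [0.998, -0.055, 0.001], [0.001, 0.004, -1.0]]
contact_force: [9.2, -0.4, -1.8]
grip_width: 0.0189
gripper_force: 31.6
```

servo_tool:
  series:
    - [[0,0,0.008,0],[0,0,0.008,0],[0,0,0.008,0],[0,0,0.008,0],[0,0,0.008,0],[0,0,0.008,0],[0,0,0.008,0],[0,0,0.008,0],[0,0,0.01,0],[0,0,0.01,0],[0,0,0.01,0],[0,0,0.01,0],[0,0,0,0]]

```text
time_s: 10.32
tcp_pos: [0.5571, 0.2561, 0.3096]
orientation: [[0.054, 0.999, 0.002], [0.999, -0.054, 0.001], [0.001, 0.002, -1.0]]
contact_force: [0.6, 0.9, -1.2]
grip_width: 0.0081
gripper_force: 35.0
```

servo_tool:
  series:
    - [[0,0,0.035,0],[0,0,0.035,0],[0,0,0.03,0],[0,-0.03,0,0],[0,-0.04,0,0],[0,-0.04,0,0],[0,-0.04,0,0],[0,-0.04,0,0],[0,-0.03,0,0],[0,0,0,0],[0,0,0,0]]

```text
time_s: 11.23
tcp_pos: [0.5568, 0.0338, 0.4073]
orientation: [[0.058, 0.998, -0.001], [0.998, -0.058, -0.0], [-0.0, -0.001, -1.0]]
contact_force: [0.2, 1.3, -2.5]
grip_width: 0.008
gripper_force: 35.0
```

```bash
python3 - <<'E'
from h import *
np.set_printoptions(suppress=True,precision=4)
o=get_obs();t=np.array(o['tcp_pos']);print(t,o['time_s'])
c=cam('wrist');np.savez('g2',*c);save(c[0],'pics/g2.png')
C=cloud(c);R=np.array(o['orientation']);Q=(C-t)@R
m=(Q[...,2]>.02)&(Q[...,2]<.26)&(abs(Q[...,0])<.09)&(abs(Q[...,1])<.05)
print('plate-ish in tool', m.sum(),np.nanmin(Q[m],0),np.nanmax(Q[m],0))
for h in np.arange(.04,.24,.02):
    s=Q[m&(abs(Q[...,2]-h)<.005)]
    if len(s):print(round(h,2),len(s),s.min(0)[:2],s.max(0)[:2])
b=cam('scene');B=cloud(b);Q=(B-t)@R
m=(Q[...,2]>.10)&(Q[...,2]<.26)&(abs(Q[...,0])<.05)&(abs(Q[...,1])<.04);print('scene',m.sum(),np.nanmin(Q[m],0),np.nanmax(Q[m],0))
b=cam('top');B=cloud(b);print('rack top',rect(B,.4,.68,-.36,-.12,.045,.09)[1:])
E
```

```text
[0.5568 0.0338 0.4073] 11.2333
plate-ish in tool 5135 [-0.0139 -0.0165  0.02  ] [0.0327 0.0162 0.192 ]
0.04 370 [-0.0062 -0.0155] [0.0097 0.0156]
0.06 573 [-0.0125 -0.0165] [0.0317 0.016 ]
0.08 387 [ 0.0071 -0.0163] [0.0318 0.0158]
0.1 55 [ 0.0073 -0.0066] [0.0319 0.0062]
0.12 39 [ 0.0308 -0.0042] [0.0321 0.0037]
0.14 33 [ 0.0316 -0.004 ] [0.0323 0.0035]
0.16 26 [ 0.0312 -0.0043] [0.0325 0.0037]
0.18 16 [ 0.0321 -0.0038] [0.0326 0.0032]
scene 213 [-0.0264 -0.0059  0.1004] [0.0375 0.0056 0.1936]
rack top (((537.4718627929688, -247.15069580078125), (94.91071319580078, 190.9149932861328), 86.04890441894531), np.float64(0.05664225103021581))
```

View pics/g2.png

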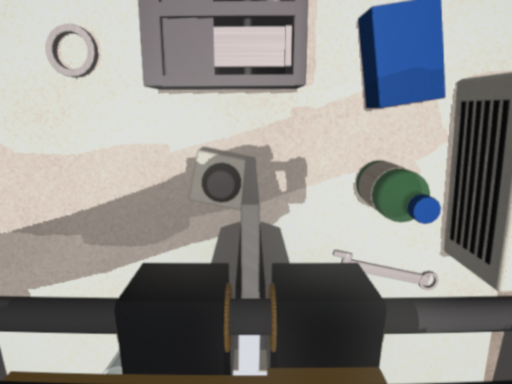

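The wrist view confirms plate 2 hangs upright in the grip, with its top edge at about (250,185) and its lower end 193 mm below the TCP. Next I move past the rack to see its slots up close.

servo_tool:
  series:
    - [[0,-0.0364,0,0],[0,-0.0364,0,0],[0,-0.0364,0,0],[0,-0.0364,0,0],[0,-0.0364,0,0],[0,-0.0364,0,0],[0,-0.0364,0,0],[0,-0.0364,0,0],[0,-0.0364,0,0],[0,-0.0364,0,0],[0,0,0,0],[0,0,0,0]]

```text
time_s: 12.38
tcp_pos: [0.5571, -0.3293, 0.4066]
orientation: [[0.056, 0.998, -0.001], [0.998, -0.056, 0.001], [0.001, -0.001, -1.0]]
contact_force: [-0.0, 0.1, -2.1]
grip_width: 0.0081
gripper_force: 35.0
```

```bash
python3 - <<'E'
from h import *
np.set_printoptions(suppress=True,precision=4)
o=get_obs();t=np.array(o['tcp_pos']);print(t,o['time_s'],o['orientation'][0])
c=cam('wrist');np.savez('rk2',*c);save(c[0],'pics/rk2.png')
C=cloud(c); m,r,z=rect(C,.4,.68,-.36,-.15,.05,.07);print('rack',r,z)
E
```

```text
[ 0.5571 -0.3293  0.4066] 12.3833 [ 0.056   0.9984 -0.001 ]
rack ((537.5186157226562, -251.05433654785156), (93.00165557861328, 190.792724609375), 85.76158142089844) 0.05871624891576033
```

View pics/rk2.png

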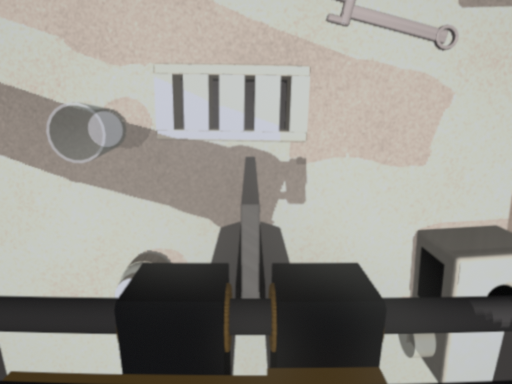

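The rack is fully visible, with its slots at columns 178, 214, 249 and 285, rows 73–131. I work out the slot centres from the dark mouths.

```bash
cat > slots.py <<'E'
from h import *
import sys
np.set_printoptions(suppress=True,precision=4)
def slots(f,box,zt=.0585,th=100):
    c=ld(f);C=cloud(c);u0,u1,v0,v1=box
    H=np.zeros(c[1].shape,bool);H[v0:v1,u0:u1]=True
    g=c[0].astype(int).min(2); d=(H&(g<th)).astype(np.uint8)
    n,l,s,ce=cv2.connectedComponentsWithStats(d)
    for i in range(1,n):
        if s[i][4]<150: continue
        v,u=np.where(l==i); W=[]
        i_=np.c_[u,v].astype(float)
        nn=cv2.undistortPoints(i_.reshape(-1,1,2),c[2],c[3])[:,0]
        D=np.c_[nn[:,0],-nn[:,1],-np.ones(len(nn))]@c[4][:3,:3].T; t=c[4][:3,3]
        P=t+D*((zt-t[2])/D[:,2])[:,None]
        r=cv2.minAreaRect(P[:,:2].astype(np.float32)*1000); print(s[i],np.round(r[0],1),np.round(r[1],1),round(r[2],1))
if __name__=='__main__': slots(sys.argv[1],eval(sys.argv[2]))
E
python3 slots.py rk2 "(165,298,69,136)"
python3 - <<'E'
from h import *
i=camera_info('wrist');print(ld('rk2')[4].round(4))
E
```

```text
[173  75  10  53 420] [ 472.1 -244.9] [62.4  9.9] 85.8
[210  76   8  53 417] [ 516.2 -248.7] [62.5  8.8] 85.5
[245  76   9  53 412] [ 560.  -251.3] [62.3  9.9] 86.6
[280  77  11  53 445] [ 604.  -254.9] [62.6 10.4] 85.7
[[ 9.984e-01  5.400e-02  1.440e-02  5.610e-01]
 [-5.590e-02  9.687e-01  2.420e-01 -2.599e-01]
 [-8.000e-04 -2.424e-01  9.702e-01  4.895e-01]
 [ 0.000e+00  0.000e+00  0.000e+00  1.000e+00]]
```

servo_tool:
  series:
    - [[0.016,0.024,0,-0.4],[0.016,0.024,0,-0.4],[0.0152,0.0245,0,-0.3],[0,0,-0.036,0],[0,0,-0.036,0],[0,0,-0.036,0],[0,0,-0.025,0],[0,0,-0.01,0],[0,0,0,0],[0,0,0,0],[0,0,0,0]]

```text
time_s: 13.35
tcp_pos: [0.605, -0.2554, 0.2668]
orientation: [[0.073, 0.997, 0.003], [0.997, -0.073, -0.001], [-0.001, 0.003, -1.0]]
contact_force: [0.5, -0.7, -1.5]
grip_width: 0.0076
gripper_force: 35.0
```

```bash
python3 - <<'E'
from h import *
np.set_printoptions(suppress=True,precision=4)
o=get_obs();t=np.array(o['tcp_pos']);R=np.array(o['orientation']);print(t,o['time_s'],R[0],o['contact_force'])
c=cam('wrist');np.savez('in1',*c)
C=cloud(c);Q=(C-t)@R
m=(Q[...,2]>.11)&(Q[...,2]<.19)&(abs(Q[...,0])<.05)&(abs(Q[...,1])<.012)
s=Q[m];print(m.sum(),s.min(0),s.max(0))
b=c[0][0:300,100:400].copy(); save(cv2.resize(b,(600,600)),'pics/in1.png')
E
```

```text
[ 0.605  -0.2554  0.2668] 13.35 [0.0731 0.9973 0.0025] [ 0.5134 -0.748  -1.5384]
233 [ 0.031  -0.0043  0.1101] [0.0328 0.0037 0.19  ]
```

View pics/in1.png

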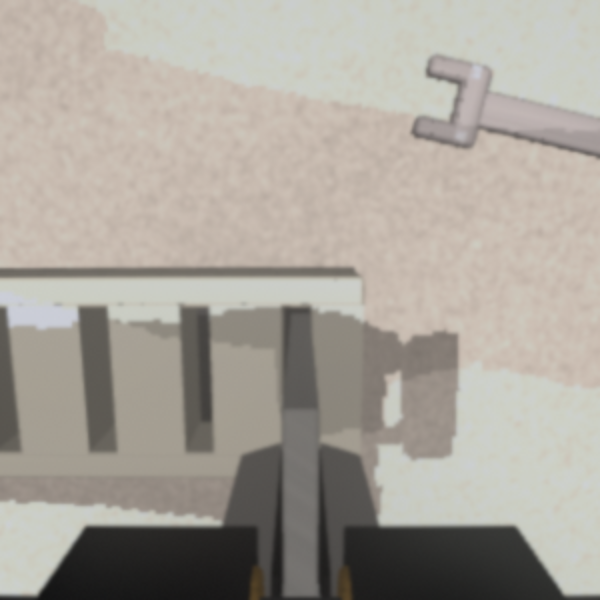

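servo_tool:
  series:
    - [[-0.0005,-0.0015,-0.006,0],[0,0,-0.006,0],[0,0,-0.006,0],[0,0,-0.006,0],[0,0,-0.006,0],[0,0,-0.006,0],[0,0,0,0]]

```text
time_s: 13.98
tcp_pos: [0.6032, -0.2572, 0.227]
orientation: [[0.074, 0.997, -0.002], [0.997, -0.074, 0.001], [0.001, -0.002, -1.0]]
contact_force: [-0.2, 0.1, -2.5]
grip_width: 0.0081
gripper_force: 35.0
```

servo_tool:
  series:
    - [[0.0005,0,-0.007,0],[0,0,-0.007,0],[0,0,-0.006,0],[0,0,-0.004,0],[0,0,0,0]]

```text
time_s: 14.4
tcp_pos: [0.6037, -0.2573, 0.2034]
orientation: [[0.074, 0.997, -0.001], [0.997, -0.074, 0.001], [0.0, -0.001, -1.0]]
contact_force: [0.8, 0.5, -2.5]
grip_width: 0.008
gripper_force: 35.0
```

servo_tool:
  series:
    - [[0,0,-0.0015,0],[0,0,-0.001,0],[0,0,0,0]]

```text
time_s: 14.65
tcp_pos: [0.6043, -0.2573, 0.2026]
orientation: [[0.074, 0.997, 0.0], [0.997, -0.074, -0.0], [-0.0, 0.0, -1.0]]
contact_force: [-1.2, 0.3, -0.0]
grip_width: 0.0081
gripper_force: 35.0
```

servo_tool:
  series:
    - [[0,0,0,0],[0,0,0,0],[0,0,0,0],[0,0,0,0],[0,0,0,0],[0,0,0.01,0],[0,0,0.03,0],[0,0,0.04,0],[0,0,0.04,0],[0,0,0.03,0],[0,0.03,0.02,-5],[0,0.04,0,-7],[0,0.04,0,-7],[0,0.04,0,-7],[0,0,0,0],[0,0,0,0]]
  jaw: 0.35

```text
time_s: 15.98
tcp_pos: [0.6043, -0.1063, 0.3734]
orientation: [[0.496, 0.869, 0.001], [0.869, -0.496, -0.0], [0.001, 0.001, -1.0]]
contact_force: [-1.0, -0.3, -0.4]
grip_width: 0.033
gripper_force: 0.0
```

```bash
python3 - <<'E'
from h import *
np.set_printoptions(suppress=True,precision=4)
o=get_obs();print(o['tcp_pos'],o['joint_pos'][6],o['time_s'])
b=cam('scene');B=cloud(b);P=B[(B[...,2]>.07)&(abs(B[...,0]-.604)<.06)&(abs(B[...,1]+.255)<.06)]
print('plate',len(P),P.min(0),P.max(0))
save(b[0][100:260,130:380].repeat(3,0).repeat(3,1),'pics/s1.png')
E
```

```text
[ 0.6043 -0.1063  0.3734] -30.501842149941385 15.9833
plate 155 [ 0.5727 -0.2869  0.0702] [ 0.6247 -0.2219  0.1545]
```

View pics/s1.png

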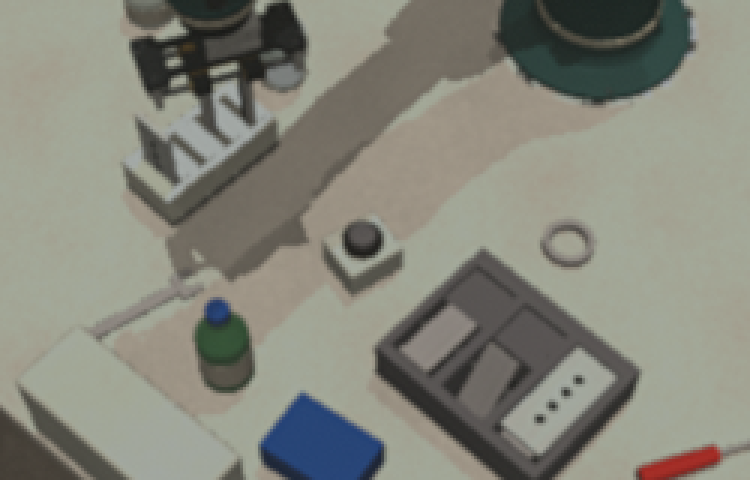

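servo_tool:
  series:
    - [[-0.0021,0.036,0,-6.35],[-0.0021,0.036,0,-6.35],[-0.0021,0.036,0,-6.35],[-0.0021,0.036,0,-6.35],[-0.0021,0.036,0,-6.35],[-0.0021,0.036,0,-6.35],[-0.0021,0.036,0,-6.35],[-0.0021,0.036,0,-6.35],[-0.0021,0.036,0,-6.35],[-0.0021,0.036,0,-6.35],[0,0,-0.033,0],[0,0,-0.033,0],[0,0,-0.033,0],[0,0,-0.033,0],[0,0,-0.033,0],[0,0,-0.033,0],[0,0,0,0],[0,0,0,0]]
  jaw: 0

```text
time_s: 17.53
tcp_pos: [0.5835, 0.2498, 0.1737]
orientation: [[0.998, -0.061, -0.002], [-0.061, -0.998, -0.001], [-0.002, 0.001, -1.0]]
contact_force: [0.4, -0.7, 1.3]
grip_width: 0.0005
gripper_force: 0.0
```

servo_tool:
  series:
    - [[-0.006,0,0,0],[-0.006,0,0,0],[-0.006,0,0,0],[-0.006,0,0,0],[-0.006,0,0,0],[-0.006,0,0,0],[-0.006,0,0,0],[-0.003,0.002,0,0],[0,0,-0.005,0],[0,0,-0.005,0],[0,0,-0.005,0],[0,0,0,0]]

```text
time_s: 18.53
tcp_pos: [0.5372, 0.2537, 0.1594]
orientation: [[0.998, -0.059, -0.001], [-0.059, -0.998, 0.0], [-0.001, 0.0, -1.0]]
contact_force: [-5.5, -0.6, 7.2]
grip_width: 0.0007
gripper_force: 3.7
```

servo_tool:
  series:
    - [[0,0,0.03,0],[0.0169,0.0198,0,0],[0.0169,0.0198,0,0],[0.0169,0.0198,0,0],[0.0169,0.0198,0,0],[0,0,0,0],[0,0,-0.01,0],[0,0,-0.006,0],[0,0,-0.005,0],[0,0,-0.005,0],[0,0,-0.005,0],[0,0,-0.005,0],[0,0,-0.005,0],[0,0,-0.005,0],[0,0,0,0]]

```text
time_s: 19.78
tcp_pos: [0.6071, 0.331, 0.143]
orientation: [[0.998, -0.062, 0.003], [-0.062, -0.998, 0.0], [0.003, -0.0, -1.0]]
contact_force: [9.6, -0.8, 1.2]
grip_width: 0.0006
gripper_force: 3.6
```

servo_tool:
  series:
    - [[-0.001,0,-0.005,0],[0,0,-0.005,0],[0,0,-0.005,0],[0,0,-0.004,0],[0,0,-0.004,0],[0,0,-0.003,0],[0,0,0,0]]

```text
time_s: 20.37
tcp_pos: [0.6064, 0.332, 0.1177]
orientation: [[0.998, -0.061, 0.004], [-0.061, -0.998, 0.001], [0.004, -0.001, -1.0]]
contact_force: [10.5, -0.5, 5.8]
grip_width: 0.0007
gripper_force: 5.9
```

servo_tool:
  series:
    - [[0.001,0,0.005,0],[0,0,0.02,0],[0,0,0.04,0],[0,0,0.04,0],[0,0,0.04,0],[0,0,0.04,0],[0,0,0.04,0],[0,0,0,0],[0,0,0,0]]
  jaw: 0.8

```text
time_s: 21.12
tcp_pos: [0.6058, 0.3325, 0.3439]
orientation: [[0.998, -0.06, 0.002], [-0.06, -0.998, 0.001], [0.002, -0.002, -1.0]]
contact_force: [-0.6, -0.6, -0.3]
grip_width: 0.057
gripper_force: 0.0
```

```bash
python3 tilt.py p3 0.08; python3 - <<'E'
from h import *
c=ld('p3');C=cloud(c);R=np.array([[np.cos(-.0567),-np.sin(-.0567)],[np.sin(-.0567),np.cos(-.0567)]])
L=C.copy();L[...,:2]=(C[...,:2]-[.5384,.2566])@R;L[...,2]-=.07
for y in (0,-.08):
  for x in (0,.02,.04,.06):
    m=(abs(L[...,0]-x)<.006)&(abs(L[...,1]-y)<.012);print(y,x,m.sum(),np.median(L[m][:,2]) if m.sum() else None)
o=get_obs();print(o['tcp_pos'],o['time_s'])
E
```

```text
3012 [0.0055 0.052  0.015 ] [0.0356 0.108  0.0821]
x(z) [-0.3669  0.0413] tilt 1.2191088250171627
0.02 304 [0.0333 0.08   0.02  ] 0.052232587689612205 0.10792180077870195
0.03 345 [0.03   0.0801 0.03  ] 0.05203725276122378 0.1077870302758625
0.039999999999999994 362 [0.0267 0.0799 0.0401] 0.05229796029855651 0.10794952552814678
0.049999999999999996 394 [0.0234 0.0802 0.05  ] 0.052016631520571815 0.1079829757467186
0.06 435 [0.02   0.0797 0.0599] 0.052159168866384754 0.10792070789130363
0.06999999999999999 474 [0.0166 0.0801 0.07  ] 0.05210799969668261 0.10784292648217936
0.07999999999999999 698 [0.0113 0.0799 0.0789] 0.05245729461634643 0.10768167588742882
0 0 26 -0.007157354372122671
0 0.02 213 -0.007363591593347318
0 0.04 222 -0.007211493527791851
0 0.06 513 0.2760691419250912
-0.08 0 240 -0.0072753023601392075
-0.08 0.02 233 -0.007266687288981166
-0.08 0.04 265 -0.007429510628480129
-0.08 0.06 261 -0.007143723186663842
[0.60545808 0.33209256 0.34178182] 21.1667
```

servo_tool:
  series:
    - [[-0.0035,0.0003,0,6.94],[-0.0035,0.0003,0,6.94],[-0.0035,0.0003,0,6.94],[-0.0035,0.0003,0,6.94],[-0.0035,0.0003,0,6.94],[-0.0035,0.0003,0,6.94],[-0.0035,0.0003,0,6.94],[-0.0035,0.0003,0,6.94],[-0.0035,0.0003,0,6.94],[-0.0035,0.0003,0,6.94],[-0.0035,0.0003,0,6.94],[-0.0035,0.0003,0,6.94],[-0.0028,0.0009,0,6.94],[0,0,-0.03,0],[0,0,-0.03,0],[0,0,0,0],[0,0,0,0]]

```text
time_s: 22.58
tcp_pos: [0.5602, 0.3362, 0.2802]
orientation: [[0.056, 0.998, -0.004], [0.998, -0.056, -0.002], [-0.002, -0.004, -1.0]]
contact_force: [-0.2, 0.7, 0.3]
grip_width: 0.0755
gripper_force: 0.0
```

servo_tool:
  series:
    - [[0.0005,0,-0.03,0],[0,0,-0.03,0],[0,0,-0.018,0],[0,0,0,0]]

```text
time_s: 22.92
tcp_pos: [0.5608, 0.3361, 0.2018]
orientation: [[0.056, 0.998, -0.004], [0.998, -0.056, -0.002], [-0.002, -0.003, -1.0]]
contact_force: [-0.7, -0.4, 0.2]
grip_width: 0.075
gripper_force: 0.0
```

servo_tool:
  series:
    - [[0,0,0,0],[0,0,0,0],[0,0,0,0],[0,0,0,0],[0,0,0,0],[0,0,0,0],[0,0,0,0],[0,0,0,0],[0,0,0,0],[0,0,0,0],[0,0,0,0],[0,0,0,0],[0,0,0,0],[0,0,0,0]]
  jaw: 0
  newtons: 35

```text
time_s: 24.08
tcp_pos: [0.5632, 0.3364, 0.2047]
orientation: [[0.057, 0.998, 0.004], [0.998, -0.057, 0.001], [0.001, 0.003, -1.0]]
contact_force: [8.8, -0.0, -0.1]
grip_width: 0.0183
gripper_force: 31.7
```

servo_tool:
  series:
    - [[0,0,0.008,0],[0,0,0.008,0],[0,0,0.008,0],[0,0,0.008,0],[0,0,0.008,0],[0,0,0.008,0],[0,0,0.008,0],[0,0,0.008,0],[0,0,0.01,0],[0,0,0.01,0],[0,0,0.01,0],[0,0,0.01,0],[0,0,0,0]]

```text
time_s: 25.17
tcp_pos: [0.5616, 0.3372, 0.3103]
orientation: [[0.056, 0.998, 0.002], [0.998, -0.056, 0.001], [0.001, 0.002, -1.0]]
contact_force: [0.4, 0.6, -2.3]
grip_width: 0.0079
gripper_force: 35.0
```

servo_tool:
  series:
    - [[0,0,0.035,0],[0,0,0.035,0],[0,-0.01,0.03,0],[0,-0.038,0,0],[0,-0.038,0,0],[0,-0.038,0,0],[0,-0.038,0,0],[0,-0.038,0,0],[0,-0.038,0,0],[0,-0.038,0,0],[0,-0.038,0,0],[0,-0.038,0,0],[0,-0.038,0,0],[0,-0.038,0,0],[0,-0.038,0,0],[0,-0.038,0,0],[0,-0.038,0,0],[0,-0.038,0,0],[0,0,0,0]]

```text
time_s: 26.75
tcp_pos: [0.5599, -0.2514, 0.4068]
orientation: [[0.065, 0.998, -0.002], [0.998, -0.065, -0.002], [-0.002, -0.002, -1.0]]
contact_force: [0.2, -0.7, -1.9]
grip_width: 0.0082
gripper_force: 35.0
```

servo_tool:
  series:
    - [[0,-0.038,0,0],[0,-0.038,0,0],[0,-0.011,0,0],[0,0,0,0],[0,0,0,0]]

```text
time_s: 27.17
tcp_pos: [0.5613, -0.3306, 0.4074]
orientation: [[0.057, 0.998, -0.001], [0.998, -0.057, 0.001], [0.001, -0.001, -1.0]]
contact_force: [-0.3, 0.1, -3.2]
grip_width: 0.0081
gripper_force: 35.0
```

```bash
python3 - <<'E'
from h import *
np.set_printoptions(suppress=True,precision=4)
o=get_obs();t=np.array(o['tcp_pos']);R=np.array(o['orientation']);print(t,o['time_s'],R[0])
c=cam('wrist');np.savez('rk3',*c);save(c[0],'pics/rk3.png')
C=cloud(c); m,r,z=rect(C,.4,.7,-.36,-.15,.05,.07);print('rack',r,z)
Q=(C-t)@R;m=(Q[...,2]>.11)&(Q[...,2]<.22)&(abs(Q[...,0])<.05)&(abs(Q[...,1])<.012)
s=Q[m];print(m.sum(),s.min(0),s.max(0))
E
```

```text
[ 0.5613 -0.3306  0.4074] 27.1667 [ 0.0572  0.9984 -0.0009]
rack ((537.7312622070312, -251.02914428710938), (93.3077163696289, 190.3792266845703), 85.78335571289062) 0.058726327989976596
245 [ 0.0294 -0.0043  0.1102] [0.0313 0.0037 0.1927]
```

View pics/rk3.png

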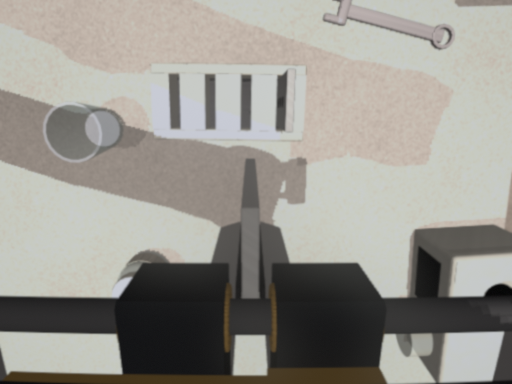

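The rack hasn't moved. The first plate stands in slot 4 at (290,98), and slot 2 at (210,101) is free.

```bash
python3 slots.py rk3 "(162,264,69,136)"
```

```text
[170  75   9  53 414] [ 471.9 -245.8] [62.8  9.9] 84.1
[206  75   9  53 396] [ 516.3 -248.5] [62.6  9.8] 85.1
[242  75   9  53 425] [ 560.7 -251.1] [62.3  9.8] 86.4
```

servo_tool:
  series:
    - [[-0.015,0.027,0,-0.4],[-0.015,0.027,0,-0.4],[-0.0148,0.027,0,-0.2],[0,0,-0.036,0],[0,0,-0.036,0],[0,0,-0.036,0],[0,0,-0.025,0],[0,0,-0.008,0],[0,0,0,0],[0,0,0,0],[0,0,0,0]]

```text
time_s: 28.13
tcp_pos: [0.5175, -0.2492, 0.2691]
orientation: [[0.073, 0.997, 0.002], [0.997, -0.073, -0.001], [-0.001, 0.002, -1.0]]
contact_force: [0.5, 0.7, -2.0]
grip_width: 0.0076
gripper_force: 35.0
```

servo_tool:
  series:
    - [[-0.0005,-0.0005,-0.006,0],[0,0,-0.006,0],[0,0,-0.006,0],[0,0,-0.006,0],[0,0,-0.006,0],[0,0,-0.006,0],[0,0,0,0]]

```text
time_s: 28.72
tcp_pos: [0.5157, -0.2496, 0.2297]
orientation: [[0.074, 0.997, -0.002], [0.997, -0.074, 0.001], [0.001, -0.002, -1.0]]
contact_force: [-0.3, -0.4, -2.3]
grip_width: 0.0078
gripper_force: 35.0
```

servo_tool:
  series:
    - [[0.0005,0,-0.007,0],[0,0,-0.007,0],[0,0,-0.006,0],[0,0,-0.005,0],[0,0,-0.002,0],[0,0,0,0]]

```text
time_s: 29.22
tcp_pos: [0.5165, -0.2497, 0.2035]
orientation: [[0.074, 0.997, -0.001], [0.997, -0.074, 0.0], [0.0, -0.001, -1.0]]
contact_force: [-0.5, 0.0, -1.3]
grip_width: 0.0077
gripper_force: 35.0
```

servo_tool:
  series:
    - [[0,0,-0.0015,0],[0,0,0,0]]

```text
time_s: 29.38
tcp_pos: [0.5169, -0.2498, 0.2029]
orientation: [[0.074, 0.997, 0.0], [0.997, -0.074, -0.0], [-0.0, 0.0, -1.0]]
contact_force: [-0.2, -0.1, -1.1]
grip_width: 0.0073
gripper_force: 35.0
```

servo_tool:
  series:
    - [[0,0,0,0],[0,0,0,0],[0,0,0,0],[0,0,0,0],[0,0,0,0],[0,0,0.01,0],[0,0,0.03,0],[0,0,0.04,0],[0,0,0.04,0],[0,0,0.03,0],[0,0.03,0.02,-5],[0,0.04,0,-7],[0,0.04,0,-7],[0,0.04,0,-7],[0,0.04,0,-7],[0,0.04,0,-7],[0,0,0,0],[0,0,0,0]]
  jaw: 0.35

```text
time_s: 30.88
tcp_pos: [0.5171, -0.0322, 0.3736]
orientation: [[0.662, 0.749, 0.001], [0.749, -0.662, -0.0], [0.0, 0.001, -1.0]]
contact_force: [-0.2, -1.0, 0.3]
grip_width: 0.0328
gripper_force: 0.0
```

```bash
cat > chk.py <<'E'
from h import *
np.set_printoptions(suppress=True,precision=4)
o=get_obs();print(o['tcp_pos'],o['orientation'][0],o['time_s'])
for cn in ('scene','top'):
    b=cam(cn);B=cloud(b)
    for sx,sy in ((.604,-.255),(.5162,-.2487)):
        P=B[(B[...,2]>.075)&(abs(B[...,0]-sx)<.02)&(abs(B[...,1]-sy)<.045)&(B[...,2]<.2)]
        print(cn,len(P),P.min(0),P.max(0),P.mean(0)) if len(P) else print(cn,'none')
    print(rect(B,.4,.7,-.36,-.13,.045,.07)[1:])
    if cn=='scene':save(cv2.resize(b[0][100:240,140:340],(800,560)),'pics/s2.png')
E
python3 chk.py
```

```text
[ 0.5171 -0.0322  0.3736] [0.6622 0.7493 0.0009] 30.8833
scene 145 [ 0.5966 -0.2896  0.0773] [ 0.6103 -0.2212  0.1569] [ 0.6048 -0.2504  0.1192]
scene 150 [ 0.5098 -0.2826  0.0752] [ 0.5251 -0.2148  0.1583] [ 0.5176 -0.2447  0.1193]
(((535.73388671875, -247.86669921875), (102.45062255859375, 196.40476989746094), 84.21866607666016), np.float64(0.058274058504386494))
top 91 [ 0.5973 -0.2805  0.0766] [ 0.6102 -0.2207  0.1555] [ 0.6019 -0.2491  0.1244]
top 79 [ 0.5098 -0.2752  0.0751] [ 0.522  -0.2151  0.1595] [ 0.5144 -0.2435  0.1262]
(((537.306884765625, -247.597412109375), (95.06307220458984, 192.08651733398438), 85.5731201171875), np.float64(0.057000530272189875))
```

View pics/s2.png

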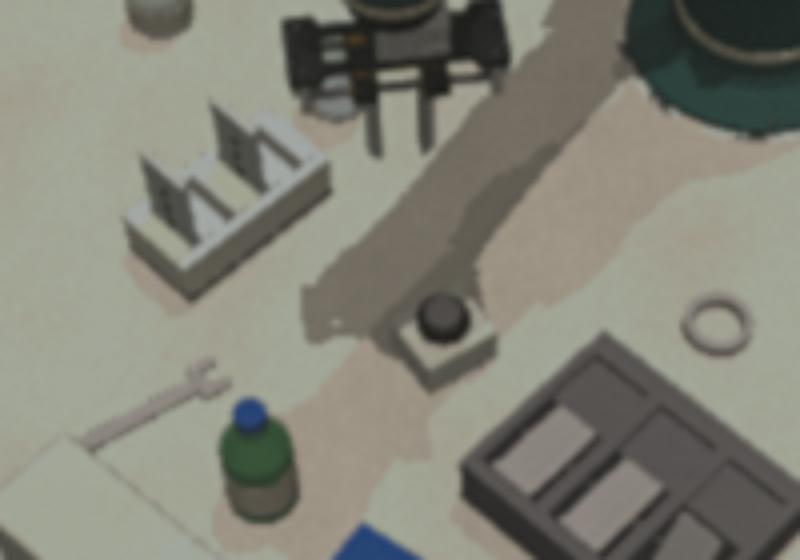

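servo_tool:
  series:
    - [[0.0071,0.0367,0,-5.17],[0.0071,0.0367,0,-5.17],[0.0071,0.0367,0,-5.17],[0.0071,0.0367,0,-5.17],[0.0071,0.0367,0,-5.17],[0.0071,0.0367,0,-5.17],[0.0071,0.0367,0,-5.17],[0.0071,0.0367,0,-5.17],[0.0071,0.0367,0,-5.17],[0.0071,0.0367,0,-5.17],[0,0,-0.033,0],[0,0,-0.033,0],[0,0,-0.033,0],[0,0,-0.033,0],[0,0,-0.033,0],[0,0,-0.033,0],[0,0,0,0],[0,0,0,0]]
  jaw: 0

```text
time_s: 32.48
tcp_pos: [0.5886, 0.3315, 0.174]
orientation: [[0.998, -0.06, -0.002], [-0.06, -0.998, -0.001], [-0.002, 0.001, -1.0]]
contact_force: [0.8, 0.2, 1.0]
grip_width: 0.0005
gripper_force: 0.0
```

servo_tool:
  series:
    - [[-0.006,0,0,0],[-0.006,0,0,0],[-0.006,0,0,0],[-0.006,0,0,0],[-0.006,0,0,0],[-0.006,0,0,0],[-0.006,0,0,0],[-0.003,0.002,0,0],[0,0,-0.005,0],[0,0,-0.005,0],[0,0,-0.005,0],[0,0,0,0]]

```text
time_s: 33.48
tcp_pos: [0.5421, 0.3356, 0.1596]
orientation: [[0.998, -0.058, -0.001], [-0.058, -0.998, 0.0], [-0.001, -0.0, -1.0]]
contact_force: [-0.0, 0.2, 0.4]
grip_width: 0.0002
gripper_force: 0.0
```

servo_tool:
  series:
    - [[0,0,0.04,0],[0,0,0.04,0],[0,0,0.04,0],[0,0,0.04,0],[0,0,0.04,0],[0,-0.038,0.03,0],[0,-0.038,0,0],[0,0,0,0],[0,0,0,0]]

```text
time_s: 34.23
tcp_pos: [0.5433, 0.2623, 0.3861]
orientation: [[0.998, -0.062, 0.001], [-0.062, -0.998, -0.001], [0.001, 0.001, -1.0]]
contact_force: [-0.3, 0.9, -0.3]
grip_width: 0.0006
gripper_force: 0.0
```

```bash
python3 - <<'E'
from h import *
np.set_printoptions(suppress=True,precision=4)
c=cam('wrist');np.savez('fl',*c);C=cloud(c);R=np.array([[np.cos(-.0567),-np.sin(-.0567)],[np.sin(-.0567),np.cos(-.0567)]])
L=C.copy();L[...,:2]=(C[...,:2]-[.5384,.2566])@R;L[...,2]-=.07
for y in (.08,0,-.08):
    print(y,[round(float(np.median(L[(abs(L[...,0]-x)<.006)&(abs(L[...,1]-y)<.012)][:,2])),4) for x in (0,.02,.04,.06,.072)])
o=get_obs();print(o['tcp_pos'],o['time_s'])
# button: dark disc on start box
g=c[0].astype(int).max(2);m=(g<80)&(abs(C[...,0]-.517)<.05)&(abs(C[...,1]-.016)<.05)&(C[...,2]>.045)&(C[...,2]<.09)
n,l,s,ce=cv2.connectedComponentsWithStats(m.astype(np.uint8))
for i in range(1,n):
    if s[i][4]>100: P=C[l==i];print(s[i],ce[i],np.median(P,0),P.min(0),P.max(0))
E
```

```text
0.08 [-0.0072, -0.0073, -0.0072, -0.0073, -0.003]
0 [-0.0072, 0.3408, 0.3363, -0.007, -0.0033]
-0.08 [-0.0074, -0.007, -0.0071, -0.0071, -0.0033]
[0.5429 0.2638 0.3857] 34.2833
[428 157  42  39 663] [442.2836 173.8944] [0.5259 0.0271 0.0628] [ 0.4948 -0.0096  0.0533] [0.5434 0.0387 0.0711]
```

servo_tool:
  series:
    - [[-0.005,-0.036,0,0],[-0.005,-0.036,0,0],[-0.005,-0.036,0,0],[-0.005,-0.036,0,0],[-0.005,-0.036,0,0],[-0.005,-0.036,0,0],[-0.005,-0.036,0,0],[-0.005,-0.036,0,0],[0,-0.036,0,0],[0,-0.036,0,0],[0,0,0,0],[0,0,0,0]]

```text
time_s: 35.28
tcp_pos: [0.5033, -0.0963, 0.3849]
orientation: [[0.998, -0.06, -0.001], [-0.06, -0.998, 0.001], [-0.001, -0.001, -1.0]]
contact_force: [0.2, 0.1, -0.2]
grip_width: 0.0002
gripper_force: 0.0
```

```bash
python3 - <<'E'
from h import *
np.set_printoptions(suppress=True,precision=4)
c=cam('wrist');np.savez('bt',*c);C=cloud(c);save(c[0],'pics/bt.png')
o=get_obs();print(o['tcp_pos'],o['time_s'])
m=(C[...,2]>.058)&(abs(C[...,0]-.517)<.05)&(abs(C[...,1]-.016)<.05)&(C[...,2]<.09)
P=C[m];print('btn',m.sum(),np.median(P,0),np.percentile(P[:,2],[5,50,95]),cv2.minEnclosingCircle(P[P[:,2]>np.percentile(P[:,2],50)-.002][:,:2].astype(np.float32)*1000))
print('rack',rect(C,.4,.7,-.36,-.13,.05,.07)[1:])
for sx,sy in ((.604,-.255),(.5162,-.2487)):
    m=(C[...,2]>.075)&(abs(C[...,0]-sx)<.02)&(abs(C[...,1]-sy)<.045)&(C[...,2]<.2);P=C[m]
    if len(P):
        t=P[P[:,2]>P[:,2].max()-.004];print(len(P),P[:,2].max(),'top',len(t),t.mean(0),t.min(0),t.max(0))
        for h in (.08,.1,.12,.14):
            q=P[abs(P[:,2]-h)<.006]
            if len(q):print(h,len(q),q.mean(0),q.min(0),q.max(0))
E
```

```text
[ 0.5034 -0.0949  0.3851] 35.3333
btn 1391 [0.5194 0.0091 0.0666] [0.0613 0.0666 0.0736] ((519.4509887695312, 13.939373970031738), 20.745319366455078)
rack (((537.2008666992188, -244.5969696044922), (92.91947937011719, 189.91249084472656), 85.54137420654297), np.float64(0.05880211827176507))
1208 0.15069369786333275 top 609 [ 0.6019 -0.2482  0.1488] [ 0.596  -0.2783  0.1468] [ 0.608  -0.2186  0.1507]
0.08 71 [ 0.6006 -0.2382  0.0804] [ 0.5969 -0.274   0.0752] [ 0.6085 -0.2179  0.0859]
0.1 97 [ 0.6004 -0.2385  0.0995] [ 0.5967 -0.2773  0.094 ] [ 0.6082 -0.2179  0.106 ]
0.12 104 [ 0.6003 -0.2383  0.1201] [ 0.5957 -0.2775  0.1142] [ 0.6081 -0.2186  0.1259]
0.14 130 [ 0.6003 -0.2373  0.14  ] [ 0.5957 -0.2775  0.134 ] [ 0.6081 -0.2184  0.1458]
1110 0.15076745606446423 top 520 [ 0.5163 -0.2426  0.1488] [ 0.5106 -0.2725  0.1468] [ 0.5223 -0.2129  0.1508]
0.08 69 [ 0.5195 -0.2343  0.0808] [ 0.5143 -0.2723  0.0751] [ 0.5219 -0.2123  0.086 ]
0.1 95 [ 0.5199 -0.2328  0.1   ] [ 0.5149 -0.2713  0.0943] [ 0.522  -0.2127  0.1058]
0.12 97 [ 0.5194 -0.2355  0.1202] [ 0.5146 -0.2722  0.1141] [ 0.5221 -0.2125  0.1259]
0.14 121 [ 0.5198 -0.2336  0.14  ] [ 0.515  -0.2714  0.1343] [ 0.5222 -0.2126  0.146 ]
```

View pics/bt.png

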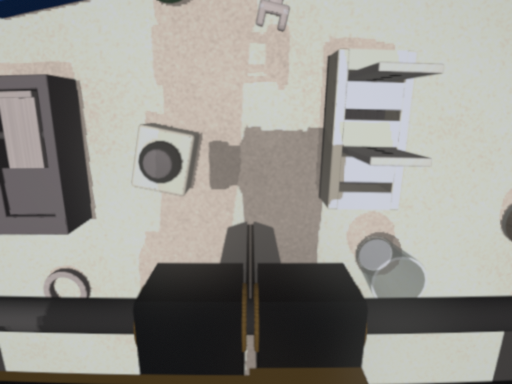

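Both plates stand with their tops at 149 mm, so they are bottomed and vertical in slots 4 and 2, at (405,70) and (390,155). All three floors are level. The button is at pixel (160,160), at about (0.519, 0.013). Next I press it.

servo_tool:
  series:
    - [[0.004,0.027,0,0],[0.004,0.027,0,0],[0.004,0.027,0,0],[0.004,0.027,0,0],[0,0,-0.038,0],[0,0,-0.038,0],[0,0,-0.038,0],[0,0,-0.038,0],[0,0,-0.038,0],[0,0,-0.018,0],[0,0,0,0],[0,0,0,0]]

```text
time_s: 36.33
tcp_pos: [0.519, 0.0139, 0.1774]
orientation: [[0.998, -0.057, -0.001], [-0.057, -0.998, 0.001], [-0.002, -0.001, -1.0]]
contact_force: [0.7, -0.2, 0.8]
grip_width: 0.0006
gripper_force: 0.0
```

servo_tool:
  series:
    - [[0,0,-0.004,0],[0,0,-0.004,0],[0,0,-0.004,0],[0,0,-0.003,0],[0,0,-0.003,0],[0,0,0,0],[0,0,0,0]]

```text
time_s: 36.92
tcp_pos: [0.5203, 0.0125, 0.1624]
orientation: [[0.998, -0.059, 0.003], [-0.059, -0.998, -0.001], [0.003, 0.001, -1.0]]
contact_force: [-15.7, -0.6, 55.8]
grip_width: 0.0002
gripper_force: 27.9
```

servo_tool:
  series:
    - [[0,0,0.004,0],[0,0,0.01,0],[0,0,0.03,0],[0,0,0.04,0],[0,0,0.04,0],[0,0,0.04,0],[0,0,0,0],[0,0,0,0]]

```text
time_s: 37.58
tcp_pos: [0.5197, 0.012, 0.3258]
orientation: [[0.998, -0.06, 0.004], [-0.06, -0.998, -0.001], [0.004, 0.0, -1.0]]
contact_force: [-0.2, -0.3, -0.8]
grip_width: 0.0006
gripper_force: 0.0
```

```bash
python3 - <<'E'
from h import *
np.set_printoptions(suppress=True,precision=4)
c=cam('wrist');C=cloud(c);o=get_obs();print(o['tcp_pos'],o['time_s'])
b=ld('bt');B=cloud(b)
m=(abs(C[...,0]-.5194)<.03)&(abs(C[...,1]-.0139)<.03)&(C[...,2]>.04)&(C[...,2]<.1)
m2=(abs(B[...,0]-.5194)<.03)&(abs(B[...,1]-.0139)<.03)&(B[...,2]>.04)&(B[...,2]<.1)
for q in (C[m],B[m2]): print(len(q),np.percentile(q[:,2],[5,25,50,75,95,99]))
save(cv2.resize(c[0],(800,600)),'pics/f.png')
E
```

```text
[0.5191 0.0119 0.324 ] 37.6333
3011 [0.0497 0.051  0.0623 0.0717 0.0733 0.074 ]
2253 [0.0497 0.051  0.0623 0.0717 0.0734 0.0742]
```

View pics/f.png

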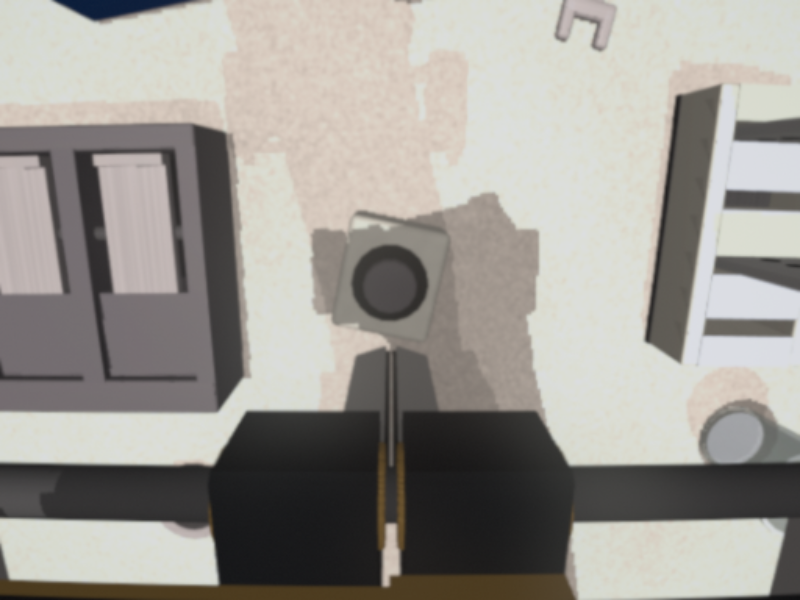

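The button is back out at (390,283): its top is at 73 mm and the fingertips went down to 65 mm. I check the rack one last time, then hand in.

```bash
python3 chk.py && python3 -c "
from workcell import *; print(job_done())"
```

```text
[0.5191 0.0119 0.324 ] [ 0.9982 -0.0596  0.0011] 37.6333
scene 149 [ 0.5951 -0.2812  0.0754] [ 0.6101 -0.217   0.1554] [ 0.6037 -0.2446  0.1182]
scene 150 [ 0.5082 -0.2727  0.0751] [ 0.5243 -0.2065  0.1565] [ 0.5166 -0.2385  0.1189]
(((535.6499633789062, -243.53697204589844), (103.67330169677734, 193.85232543945312), 84.78217315673828), np.float64(0.05788133555905517))
top 95 [ 0.597  -0.2765  0.0755] [ 0.6098 -0.2149  0.1525] [ 0.6015 -0.2444  0.1235]
top 74 [ 0.5088 -0.2713  0.0775] [ 0.5199 -0.2086  0.1547] [ 0.5127 -0.2374  0.1283]
(((536.5671997070312, -241.23614501953125), (93.86920166015625, 191.9619903564453), 85.77239227294922), np.float64(0.056588710537873066))
the job is handed in; nothing more can be done
None
```

Job handed in, with no verdict shown: both plates present (2 and 3; recess 1 was empty) stand fully down in rack slots 4 and 2, all three rocking floors are level, and the start button was pressed fully and is back out.

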